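# Snap the end cover onto the gear reducer

## Task

Close off the output bore of the gear reducer with the closed end cover (the one without a shaft hole): set it centred and level on the rim of the bore with its claws just started in the mouth, then press it straight down until the claws snap over and it sits flush on the rim. Keep pressing it down firmly, but not so hard that the plastic cracks, and finish like that, with the robot still holding it pressed down; leave the open cover, the bearing, the screwdriver and the spray can where they are.

Things in the scene. Friction and masses are not known exactly. Their poses are not given: they have to be found in the camera images.
- reducer: Aluminium worm-gear reducer, fixed, lying on two wooden blocks with its output bore up. Origin on the bench under the bore's axis, z up. Round housing 120 mm across, 101 mm high; on it a round boss 70 mm across up to 112 mm, its rim. Worm housing on the -y side to y = -95 mm, 101 mm high; on the +x side a motor flange 105 mm across, axis along x at y = -50 mm, x = 60 to 70 mm, tops out at 119 mm.
- bore_rim (a point): Centre of the bore's mouth in the plane of the flat rim on top of the boss, 112 mm above the bench; axes as the reducer. Rim 70 mm outside, 59 mm inside diameter. A rounded lip runs round inside the bore: 51 mm inside diameter, crest 4.7 mm below the rim. Below the lip the bore is free 18 mm deep, 59 mm across; a shaft end 35 mm across stands in it, 7.5 mm below the rim.
- cover: Closed end cover, black plastic, loose, about 60 g, dome up. Origin at the centre of the plane of its rib tips (bench level), z up. Flange 68 mm across, 3 mm thick, underside 15 mm above the origin; on it a closed, flat-topped dome 40 mm across, 18 to 42 mm above the origin, to grip or press on. Below: four round-footed locating ribs, 50 mm across, and four spring claws; any yaw fits.
- cover_seat (a point): Centre of the flange's underside, 15 mm above the cover's origin, z up; meets bore_rim when home. The claws' crests, 54 mm across, are 7 mm below it. Set on the rim, the claws rest on the lip with this point about 6.5 mm above bore_rim. Pressing takes up to 8 to 18 N; some 4 mm lower the crests pass the lip, the force drops suddenly and the flange lands flat on the rim. Over 80 N cracks the cover.
- cover_top (a point): Centre of the flat top of the cover's dome, 42 mm above the cover's origin, 27 mm above cover_seat.
- open_cover: Open cover, loose bystander: same black plastic, flange, dome, ribs and claws as the closed cover, but a 28 mm shaft hole through the dome. Origin at the centre of the rib-tip plane, z up. The two covers stand side by side along y, 100 mm or more apart, either one nearer the reducer.
- bearing: Ball bearing, steel, loose bystander lying flat on the bench: 62 mm across, 16 mm high, bore 30 mm. Origin at the centre of its underside.
- screwdriver: Screwdriver 200 mm long lying on the bench, loose bystander, its handle towards its -x. Origin near its middle.
- spray_can: Spray can 60 mm across and 165 mm high standing on the bench, loose bystander. Origin at the centre of its underside.
Mind the look-alikes: they are no part of the job. Leave any blue or brown look-alike of the cover alone.

How it is judged:
By the outcome, as a careful person would: the job done as asked, in the order asked, and still so for the second after the job is handed in, while the arm keeps its last pose, push and grip.
It also fails if it takes over 48 s, if anything falls off the work surface, if the arm or the gripper's body presses on something with over 40 N, if the wrist force passes 120 N, or if a joint passes its speed limit or range.

## Robot

A 6-joint arm with a two-finger parallel gripper is mounted at the origin on the work surface. World frame = base frame: x ahead of the robot, y to its left, z up, the work surface at z = 0. Lengths are in mm, angles in rad, forces in N, time in s.
With the tool pointing down it reaches from about 350 to 725 mm from the base axis. Payload 6 kg.
Tool frame: the origin (TCP) lies midway between the tips of the shut fingers; the grasp point (between the pads) lies arm.grasp_offset behind it (arm.grasp_offset is the distance from the TCP to the grasp point, in mm); y points along the fingers, z is the direction in which the jaws open and shut, and the axes are right-handed (so a half turn about y gives the same grasp; the last joint's range is limited). The gripper opens to 85 mm and grips with 20 to 120 N. Pads are 22 mm wide; open, the fingers measure 114 mm over their backs; the gripper's body (76 mm by 85 mm) begins 54 mm behind the grasp point. The pads swing forward as they close: fully open they stand 13 mm farther back than shut.
Start: joints at [1.681, 0.04, 0.085, 0, -1.615, -0.334], TCP at [133.137, 585.02, 231.261] pointing down, gripper open.
Joint ranges: [-2.56, 2.56], [-1.29, 2.01], [-1.08, 1.49], [-3.29, 1.98], [-2.81, -0.18], [-2.99, 2.99]. Speed limits (rad/s): [2.57, 2.57, 3.01, 3.14, 3.14, 3.14].

## Interface

Orientations are given as a 3x3 rotation matrix whose columns are the frame's x, y, z axes.
In Python, from cell import arm, eyes, finish_job gives the robot as it stands.
- The arm moves only by the tool jog_arm, never from a script. Its argument "increments" is a list of rows, each a list of 2 entries, a list of its own where there are three numbers: the shift along the world's x, y, z in units of 25 mm (1.0 is 25 mm), then the turn about the world's z in rad. In form: [[[dx, dy, dz], spin], ...]. A call has 1 to 8 rows; each row is the pose to reach, as a shift and turn from the pose measured when the call began; what a row does not reach only later rows make up. A row lasts 1/12 s, in which the tool goes at most 41.7 mm and 7.16 degrees, less where a joint would pass 70% of its speed; a pose out of reach is approached as far as the arm can. A call with a gripper value outside its range is refused whole. "grip" is the closure, from -1 (fully open) to 1 (shut), set as the call begins (left out, the last holds). The fingers move at their own pace and stop on an object; the grip force is fixed at half the most. Time passes only in rows, so rows that repeat a pose let the fingers close. It gives the time, the measured TCP pose, the force and the opening at its end, in the units of the state.
- arm.read_state(): the state, without advancing time (a new reading comes with each control period).
- eyes.get_image(name): name is "side" or "top" or "wrist"; returns a dict with "image" (420x560x3 uint8, red, green, blue), "range_z" (420x560 float32, mm along the optical axis (not along the pixel's ray), 0 where there is no reading), "fx", "fy", "cx", "cy" (pixels), "view" (4x4, takes a point from world to camera coordinates); the wrist camera has in their place "hand_eye" (4x4, takes a point from camera to tool coordinates, whose origin is the TCP and whose axes are the tool frame's). Camera axes: x right, y up, looking along -z (the intrinsics and any distortion apply to the point x, -y, -z); pixel columns grow to the right and rows downward; lengths in mm; the calibration is good to about 2 mm. A picture is of the moment at which its call begins: read the wrist's pose just before it.
- finish_job(): hands the job in, once; it reports no verdict.
Trained networks look in a picture, given as the dict that the camera call returned (one of the last four; its "shot" number tells which), for a name from the list of things; names that differ only in an ending like _2 or _b are one class to them, and where a whole thing is asked for, a point or a joint stands for the part that bears it (a point fixed in the world has none). Each returns a list of dicts, best first, with "confidence" (0 to 1); they miss things now and then, are a little off and sometimes report something else, mostly with a low value. They report only what shows in the picture. A call takes as long as a camera call. They do not tell look-alikes from the thing itself.
- eyes.masks_of(target, picture): "pixels" (420x560 bool, what is visible of it) and "at" ([column, row] in pixels, amid what is visible of it).
- eyes.mark_of(target, picture): "at" ([column, row] in pixels: a listed point, or the origin of a listed thing).
The state is a dict: "t": time; "q": joint angles; "joint_velocities": joint speeds; "tau": joint torques, N m; "eef_pos": TCP position; "orientation": TCP orientation; "contact_force": force on the tool from outside, world axes, zero at the start; "torque": the same for the moment, N m; "grip_width": finger opening in mm.
Only numpy, scipy, OpenCV 4.12 (cv2) and the standard library are available. Lean on these libraries where they do the work, as an engineer would, in place of code of your own. Each camera call takes 0.05 s, during which the arm holds its last target. There are 200 camera calls.

## Working session

There is one attempt and no reset: what is moved stays moved. The work goes in short steps, Python scripts to look and compute and a tool call to move; the robot and the scene stay as the last step left them, time stands still between calls to the robot, and variables do not carry over. Pictures are saved under pics/ and viewed, about 8 in all and at most 12, crops included, and the job is handed in when it is done.

Besides the shell and the picture viewer there is one more tool, called after "Emit:" in YAML: its name, and indented under it one key for each argument. jog_arm: Moves the arm, as the interface text tells. Its arguments: {"type":"object","properties":{"increments":{"type":"array"},"grip":{"type":"number"}},"required":["increments"]}

```bash
mkdir -p pics
cat > h.py <<'E'
import numpy as np, cv2
from cell import arm, eyes, finish_job
def cam2world(p,st=None):
    if 'view' in p: return np.linalg.inv(np.array(p['view']))
    T=np.eye(4);T[:3,:3]=np.array(st['orientation']);T[:3,3]=st['eef_pos']
    return T@np.array(p['hand_eye'])
def pts(p,M):
    z=p['range_z'];v,u=np.mgrid[0:420,0:560]
    c=np.stack([(u-p['cx'])/p['fx']*z,-(v-p['cy'])/p['fy']*z,-z,np.ones_like(z)],-1)
    w=(c@M.T)[...,:3]; w[z<=0]=np.nan
    return w
def shot(n):
    st=arm.read_state();p=eyes.get_image(n);return p,st,pts(p,cam2world(p,st))
def save(p,f,crop=None,s=1):
    im=p['image'][...,::-1]
    if crop: a,b,c,d=crop; im=im[b:d,a:c]
    cv2.imwrite(f,cv2.resize(im,None,fx=s,fy=s,interpolation=cv2.INTER_CUBIC))
E
cat > a.py <<'E'
from h import *
print(arm.read_state(), arm.grasp_offset)
ims=[]
for n in ['top','side']:
    p,st,w=shot(n); save(p,f'pics/{n}.png',s=1.4); print(n,[k for k in p if k not in('image','range_z')])
    for t in ['cover','open_cover','reducer','bearing','spray_can','screwdriver']:
        for m in eyes.masks_of(t,p):
            q=w[m['pixels']]; print(t,round(m['confidence'],2),np.round(m['at']),np.nanmedian(q,0).round(),np.nanmax(q[:,2]).round(), m['pixels'].sum())
    for t in ['bore_rim','cover_top']:
        for m in eyes.mark_of(t,p):
            c,r=np.round(m['at']).astype(int); print(t,round(m['confidence'],2),m['at'],w[r,c].round())
E
python3 a.py
```

```text
{'t': 0.0, 'q': array([ 1.68068597e+00,  4.08069890e-02,  8.37999244e-02, -5.06471073e-04,
       -1.61548773e+00, -3.33703937e-01]), 'joint_velocities': array([-4.25644666e-05,  9.61680153e-04, -6.97492766e-04, -1.58125600e-03,
        4.72981369e-04, -5.71493306e-04]), 'tau': array([-1.07829153e-04, -3.68213618e+01,  3.47416520e+01,  6.93243116e+00,
       -5.34155595e-03,  1.01309195e-05]), 'eef_pos': array([132.99989966, 584.73281285, 230.26720459]), 'orientation': array([[-9.75062899e-01, -3.16644787e-04, -2.21928463e-01],
       [ 2.21928675e-01, -1.74371220e-03, -9.75061343e-01],
       [-7.82312775e-05, -9.99998430e-01,  1.77050163e-03]]), 'contact_force': array([ 0.73234681,  0.2883461 , -0.00949979]), 'torque': array([-0.00443897, -0.02552264, -0.00500045]), 'grip_width': 85.39098247500189} 18.700000000000003
top ['fx', 'fy', 'cx', 'cy', 'view', 'shot']
cover 0.94 [257. 216.] [527.  22.  21.] 48.0 372
cover 0.72 [194. 258.] [388. 215.  23.] 54.0 365
cover 0.7 [212. 224.] [497. 145.  22.] 54.0 352
cover 0.59 [232. 272.] [365.  94.  22.] 53.0 373
open_cover 0.79 [163. 218.] [
[... 737 characters left out ...]
']
cover 0.95 [284. 234.] [525.  33.  23.] 47.0 356
cover 0.8 [326. 279.] [364. 104.  20.] 46.0 508
cover 0.62 [296. 312.] [386. 225.  20.] 47.0 559
cover 0.59 [271. 275.] [496. 155.  21.] 45.0 453
reducer 0.56 [296. 172.] [ 589. -148.   94.] 123.0 2784
bearing 0.74 [205. 251.] [684. 172.  15.] 20.0 349
bearing 0.22 [295. 178.] [ 588. -148.   94.] 123.0 2755
spray_can 0.8 [377. 137.] [ 439. -411.   89.] 167.0 838
bore_rim 0.71 [294.8, 187.9] [ 565. -106.   75.]
bore_rim 0.7 [294.2, 162.2] [ 607. -179.   97.]
cover_top 0.73 [269.8, 268.9] [503. 148.  42.]
cover_top 0.73 [327.3, 275.9] [368.  95.  41.]
cover_top 0.6 [292.0, 316.3] [394. 235.  42.]
cover_top 0.55 [285.0, 225.8] [535.   8.  43.]
```

View pics/top.png

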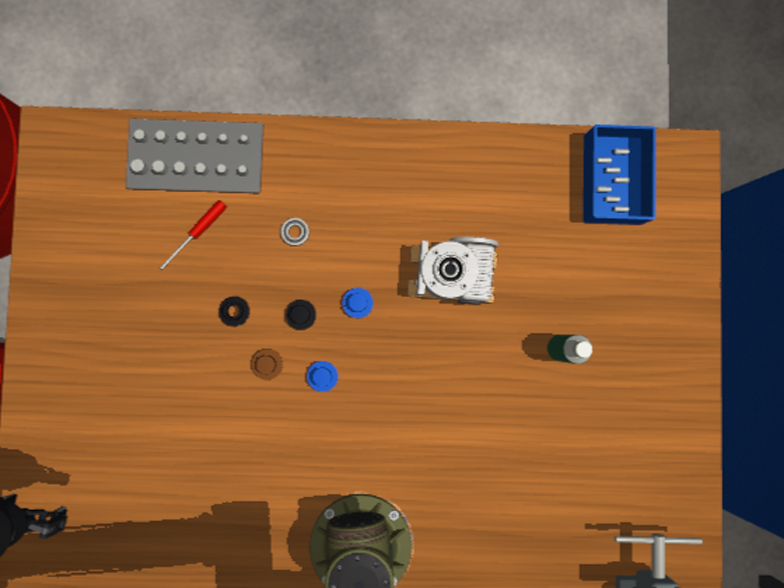

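View pics/side.png

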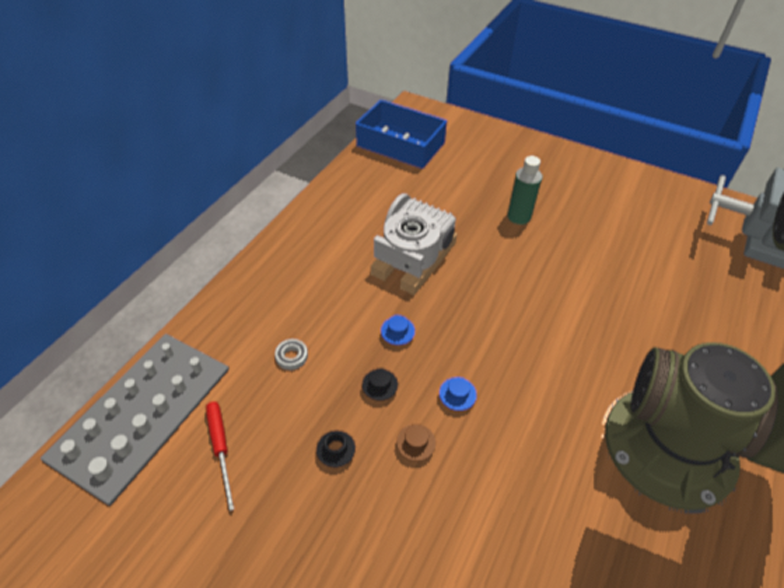

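Candidates in the top image (my 1.4x picture): black closed (300,314), black open (234,311), blue (357,303) and (322,376), brown (266,364), bearing (294,231). My choice is the black closed one, near world (497,147). The reducer's bore is at (450,268), with the motor flange up and to the right. I'll hover first and check with the wrist camera close up.

Emit:
jog_arm:
  increments:
    - [[7.2, -8.7, 1], 0]
    - [[7.2, -8.7, 1], 0]
    - [[7.2, -8.7, 1], 0]
    - [[7.2, -8.7, 1], 0]
    - [[7.2, -8.7, 1], 0]
    - [[7.2, -8.7, 1], 0]
    - [[7.2, -8.7, 1], 0]
    - [[7.2, -8.7, 1], 0]
  grip: -1

```text
t: 1.57
eef_pos: [316.1, 364.1, 258.4]
orientation: [[-0.974, 0.002, -0.226], [0.226, 0.002, -0.974], [-0.002, -1.0, -0.003]]
contact_force: [-0.6, 1.4, 0.6]
grip_width: 85.4
```

Emit:
jog_arm:
  increments:
    - [[7.2, -8.7, 0], 0]
    - [[7.2, -8.7, 0], 0]
    - [[7.2, -8.7, 0], 0]
    - [[7.2, -8.7, 0], 0]
    - [[7.2, -8.7, 0], 0]
    - [[7.2, -8.7, 0], 0]
    - [[7.2, -8.7, 0], 0]
    - [[7.2, -8.7, 0], 0]

```text
t: 2.23
eef_pos: [498.5, 142.2, 257.9]
orientation: [[-0.973, 0.002, -0.232], [0.232, 0.0, -0.973], [-0.002, -1.0, -0.001]]
contact_force: [-1.3, 1.4, -0.6]
grip_width: 85.6
```

```bash
cat > w.py <<'E'
from h import *
import sys
p,st,w=shot('wrist'); save(p,sys.argv[1],s=1.4)
print(st['eef_pos'].round(1),np.array(p['hand_eye']).round(2).tolist())
for t in sys.argv[2:]:
    for m in eyes.mark_of(t,p):
        c,r=np.round(m['at']).astype(int); print(t,round(m['confidence'],2),np.round(m['at']),w[r,c].round(1))
np.save('w.npy',w);np.save('im.npy',p['image'])
E
python3 w.py pics/w1.png cover_top bore_rim
```

```text
[498.5 142.2 257.9] [[-0.0, -0.96, -0.3, -77.08], [-0.0, 0.3, -0.96, -144.35], [1.0, -0.0, -0.0, -0.24], [0.0, 0.0, 0.0, 1.0]]
cover_top 0.86 [345. 270.] [370.3  94.9  44.6]
cover_top 0.82 [387. 120.] [529.5  22.6  44.6]
cover_top 0.74 [274. 175.] [500.1 149.4  43.5]
cover_top 0.56 [242. 276.] [390.  215.4  43.4]
bore_rim 0.61 [161. 190.] [511.9 275.3  40.3]
```

View pics/w1.png

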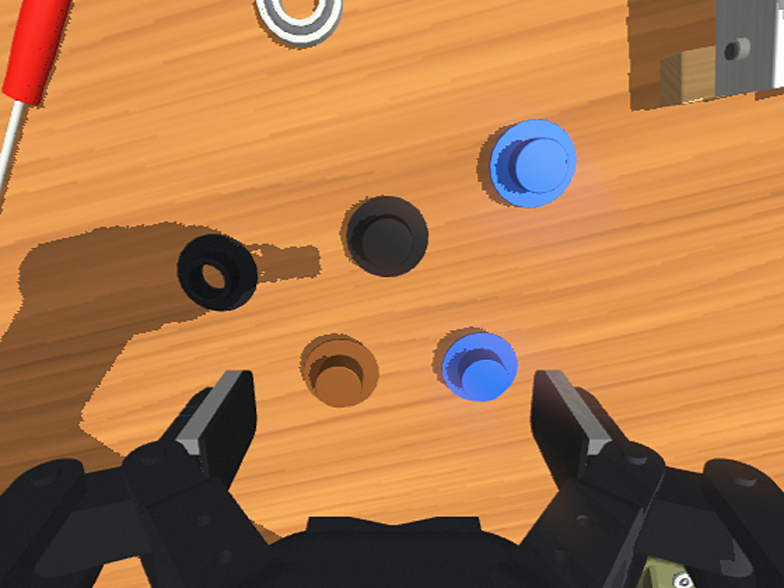

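```bash
cat > fit.py <<'E'
import numpy as np,sys
from scipy.optimize import least_squares
w=np.load('w.npy');im=np.load('im.npy').astype(int)
def centre(q):
    from cv2 import minEnclosingCircle
    c,r=minEnclosingCircle(q[:,:2].astype(np.float32)); return np.round(c,1),round(r,1),q[:,:2].mean(0).round(1),len(q),np.median(q[:,2]).round(1)
d=np.hypot(w[...,0]-500,w[...,1]-149)
for lo,hi,R in[(35,55,30),(10,28,40)]:
    print(lo,centre(w[(d<R)&(w[...,2]>lo)&(w[...,2]<hi)&(im.max(-1)<90)]))
E
python3 fit.py
```

```text
35 (array([501. , 147.2]), 20.0, array([501.9, 146.9]), 1073, np.float64(43.5))
10 (array([501. , 147.2]), 33.7, array([504.9, 146. ]), 1528, np.float64(19.6))
```

The close view shows the black cover at (387,237) with a closed, flat dome. The open one at (215,272) has its hole, and the blue and brown ones are clearly different. The depth fit puts the cover's centre at (501, 147.2). I'll descend now.

Emit:
jog_arm:
  increments:
    - [[0.1, 0.2, -1.5], 0]
    - [[0.1, 0.2, -3], 0]
    - [[0.1, 0.2, -4.5], 0]
    - [[0.1, 0.2, -6], 0]
    - [[0.1, 0.2, -6.8], 0]
    - [[0.1, 0.2, -7], 0]
    - [[0.1, 0.2, -7], 0]
    - [[0.1, 0.2, -7], 0]

```text
t: 3.05
eef_pos: [499.3, 152.5, 85.2]
orientation: [[-0.974, 0.004, -0.226], [0.226, 0.003, -0.974], [-0.004, -1.0, -0.004]]
contact_force: [-0.2, -0.6, 1.5]
grip_width: 84.9
```

```bash
python3 -c "
from h import *
for i in range(3):
    s=arm.read_state();p,st,w=shot('wrist');print(s['eef_pos'].round(1),s['joint_velocities'].round(3),s['t'])
im=p['image'].astype(int)
d=np.hypot(w[...,0]-501,w[...,1]-147)
q=w[(d<32)&(w[...,2]>35)&(w[...,2]<55)&(im.max(-1)<90)]
print(len(q));c,r=cv2.minEnclosingCircle(q[:,:2].astype(np.float32)) ;print(c,r)
"
```

```text
[499.3 152.5  85.2] [-0.01  -0.011  0.025  0.003  0.001  0.002] 3.05
[499.6 152.6  85.7] [-0.008 -0.005  0.007 -0.002  0.004  0.001] 3.1
[499.7 152.5  85.8] [-0.005  0.001 -0.002 -0.004  0.002  0.001] 3.15
3410
(501.1532897949219, 147.13255310058594) 20.097726821899414
```

Emit:
jog_arm:
  increments:
    - [[0.06, -0.2, 0], 0]
    - [[0.06, -0.2, -0.6], 0]
    - [[0.06, -0.2, -1.2], 0]
    - [[0.06, -0.2, -1.8], 0]
    - [[0.06, -0.2, -2.3], 0]
    - [[0.06, -0.2, -2.6], 0]
    - [[0.06, -0.2, -2.6], 0]
    - [[0.06, -0.2, -2.6], 0]

```text
t: 3.87
eef_pos: [501.4, 147.2, 20.9]
orientation: [[-0.974, 0.005, -0.227], [0.227, 0.004, -0.974], [-0.004, -1.0, -0.005]]
contact_force: [0.1, 0.9, 0.6]
grip_width: 85.1
```

```bash
python3 w.py pics/w2.png cover_top; python3 fit.py
```

```text
[501.4 147.2  20.9] [[-0.0, -0.96, -0.3, -77.08], [-0.0, 0.3, -0.96, -144.35], [1.0, -0.0, -0.0, -0.24], [0.0, 0.0, 0.0, 1.0]]
cover_top 0.82 [281. 299.] [499.4 147.5  42.8]
35 (array([501.3, 147.1]), 20.2, array([503.5, 146.5]), 6913, np.float64(43.5))
10 (array([501.2, 146.9]), 33.9, array([514.3, 145.7]), 6473, np.float64(19.7))
```

View pics/w2.png

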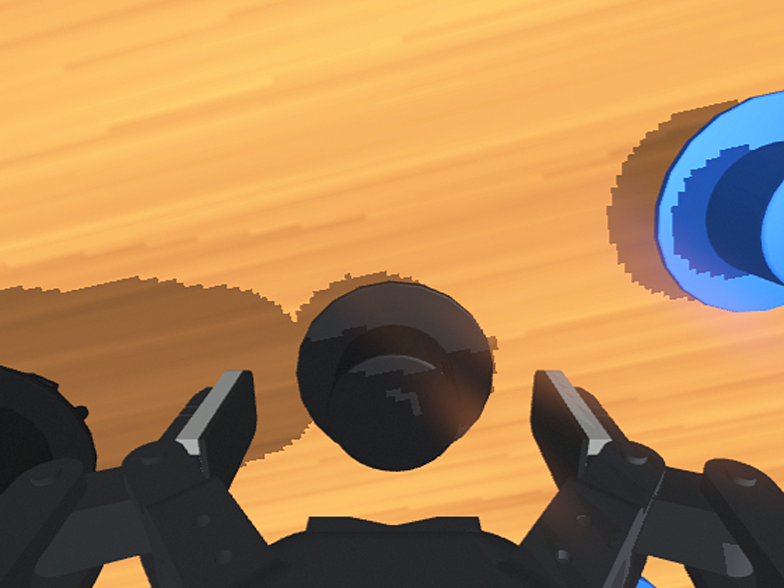

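The cover is centred at (395,375) between the pads at (243,400) and (545,400), with nothing else in the way. Closing the gripper.

Emit:
jog_arm:
  increments:
    - [[0, 0, 0], 0]
    - [[0, 0, 0], 0]
    - [[0, 0, 0], 0]
    - [[0, 0, 0], 0]
    - [[0, 0, 0], 0]
    - [[0, 0, 0], 0]
    - [[0, 0, 0], 0]
    - [[0, 0, 0], 0]
  grip: 1

```text
t: 4.63
eef_pos: [502.3, 147.8, 22.3]
orientation: [[-0.974, 0.008, -0.227], [0.227, 0.005, -0.974], [-0.007, -1.0, -0.007]]
contact_force: [0.6, -0.1, 4.6]
grip_width: 38.1
```

Emit:
jog_arm:
  increments:
    - [[0, 0, 0], 0]
    - [[0, 0, 0], 0]
    - [[0, 0, 0.5], 0]
    - [[0, 0, 1.5], 0]
    - [[0, 0, 2.5], 0]
    - [[0, 0, 3], 0]
    - [[0, 0, 3], 0]
    - [[0, 0, 3], 0]

```text
t: 5.3
eef_pos: [502.2, 148.1, 97.5]
orientation: [[-0.974, 0.008, -0.227], [0.227, 0.006, -0.974], [-0.006, -1.0, -0.008]]
contact_force: [-0.1, 0.3, -1.0]
grip_width: 38.1
```

```bash
python3 w.py pics/w3.png cover_top bore_rim
```

```text
[502.2 148.1  97.5] [[-0.0, -0.96, -0.3, -77.09], [-0.0, 0.3, -0.96, -144.34], [1.0, -0.0, -0.0, -0.24], [0.0, 0.0, 0.0, 1.0]]
cover_top 0.97 [394. 383.] [367.4  95.2  43.8]
cover_top 0.89 [278. 298.] [500.4 149.6 118.6]
cover_top 0.65 [484. 138.] [530.6  21.1  42.8]
```

View pics/w3.png

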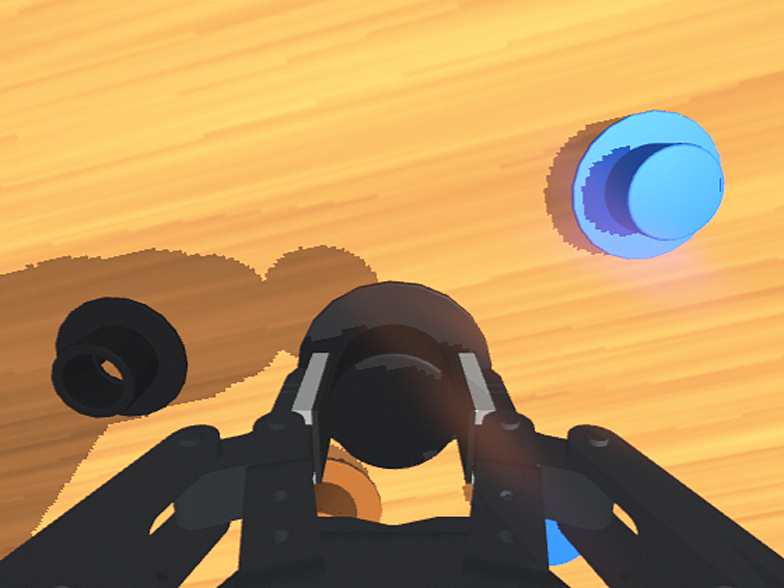

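It's held: the closed cover is lifted between the pads at (395,400), with a 38 mm opening. Now I'll hover short of the reducer and measure the bore.

Emit:
jog_arm:
  increments:
    - [[0, 0, 1.5], 0]
    - [[0, -0.5, 3], 0]
    - [[-0.2, -1.5, 4.5], 0]
    - [[-0.5, -3, 5.5], 0]
    - [[-0.8, -4.5, 6], 0]
    - [[-0.8, -6, 6], 0]
    - [[-0.8, -7.5, 6], 0]
    - [[-0.8, -9, 6], 0]

```text
t: 6.12
eef_pos: [480.8, -79.1, 245.1]
orientation: [[-0.974, 0.005, -0.226], [0.226, 0.004, -0.974], [-0.004, -1.0, -0.005]]
contact_force: [1.2, 0.6, -0.9]
grip_width: 38.1
```

Emit:
jog_arm:
  increments:
    - [[0, -1.5, 0], 0]
    - [[0, -3, 0], 0]
    - [[0, -3.6, 0], 0]
    - [[0, -3.8, 0], 0]
    - [[0, -3.8, 0], 0]
    - [[0, -3.8, 0], 0]

```text
t: 6.62
eef_pos: [480.7, -173.7, 244.2]
orientation: [[-0.974, 0.003, -0.226], [0.226, 0.005, -0.974], [-0.002, -1.0, -0.005]]
contact_force: [-1.0, 0.0, -0.3]
grip_width: 37.9
```

```bash
python3 w.py pics/w4.png cover_top bore_rim; python3 -c "
from h import *
print(arm.read_state())"
```

```text
[ 480.7 -173.7  244.2] [[-0.0, -0.96, -0.3, -77.08], [-0.0, 0.3, -0.96, -144.35], [1.0, -0.0, -0.0, -0.24], [0.0, 0.0, 0.0, 1.0]]
cover_top 0.91 [279. 296.] [ 480.1 -172.9  265.7]
cover_top 0.89 [ 86. 174.] [530.4  23.7  44.4]
cover_top 0.56 [ 87. 317.] [366.9  91.6  42.6]
cover_top 0.56 [284. 268.] [ 492.2 -177.8  265.7]
bore_rim 0.77 [237.  43.] [ 605.4 -166.8   99.4]
{'t': 6.7667, 'q': array([ 0.04595345, -0.19814449, -0.11345476, -0.00441592, -1.65050981,
        1.29804698]), 'joint_velocities': array([ 0.00055329, -0.00207916,  0.00251253,  0.00170197, -0.00020812,
        0.00189506]), 'tau': array([-2.89727664e-01, -2.47513247e+01,  3.49206269e+01,  7.01649606e+00,
        1.04317081e-02, -6.84945073e-03]), 'eef_pos': array([ 480.95978687, -173.06022095,  244.96051963]), 'orientation': array([[-0.97446472,  0.00476795, -0.22449002],
       [ 0.22451166,  0.0046258 , -0.97446042],
       [-0.00360773, -0.99997793, -0.00557813]]), 'contact_force': array([ 0.65314584, -0.03520631, -0.87407003]), 'torque': array([-0.00091419,  0.03978593,  0.02514911]), 'grip_width': 37.987012606439436}
```

View pics/w4.png

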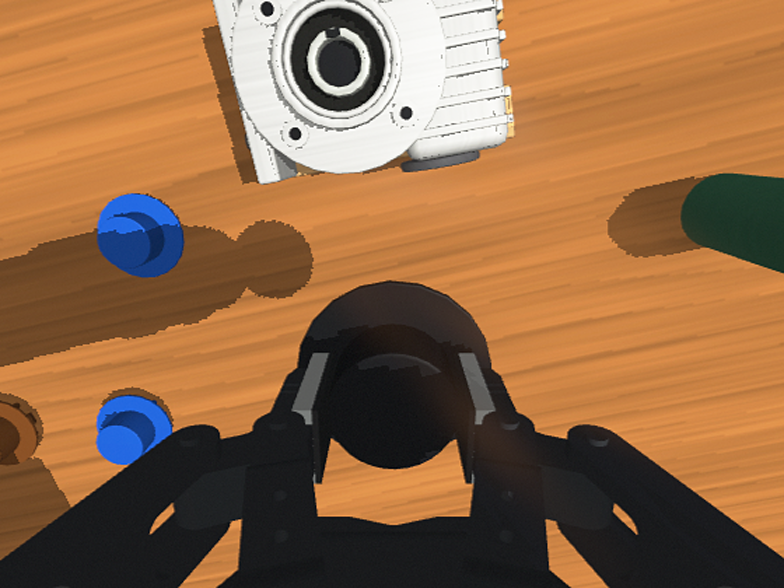

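The bore shows complete at (338,62) with its light rim ring around it, and the cover is held level at (395,400). I'll fit the rim and the held cover.

```bash
cat > rim.py <<'E'
import numpy as np,cv2,sys
from scipy.optimize import least_squares
w=np.load('w.npy');im=np.load('im.npy').astype(int)
def circ(P): 
    s=least_squares(lambda a:np.hypot(P[:,0]-a[0],P[:,1]-a[1])-a[2],[*P.mean(0),30],loss='soft_l1',f_scale=.5);return s.x.round(2),np.abs(s.fun).mean().round(2)
def ring(cx,cy,m,zl):
    d=np.hypot(w[...,0]-cx,w[...,1]-cy);k=m&(d<42)
    q=w[k&(w[...,2]>zl[0])&(w[...,2]<zl[1])];print(len(q),'z',np.percentile(q[:,2],[5,50,95]).round(1))
    a=np.arctan2(q[:,1]-cy,q[:,0]-cx);r=np.hypot(q[:,0]-cx,q[:,1]-cy)
    b=((a+np.pi)/(2*np.pi)*72).astype(int)
    o=[];i=[]
    for j in range(72):
        s=np.where(b==j)[0]
        if len(s)>2:o.append(q[s[r[s].argmax()],:2]);i.append(q[s[r[s].argmin()],:2])
    return circ(np.array(o)),circ(np.array(i)),len(o)
c=np.array(eval(sys.argv[1]),float)
for _ in range(3):
    R=ring(c[0],c[1],np.ones(im.shape[:2],bool),(109,118));print(R);c=R[0][0][:2]
t=np.array(eval(sys.argv[2]),float)
d=np.linalg.norm(w-t,axis=-1)
q=w[(d<60)&(np.abs(w[...,2]-t[2])<2.5)&(im.max(-1)<90)&(np.hypot(w[...,0]-t[0],w[...,1]-t[1])<26)]
r=np.c_[q[:,:2],np.ones(len(q))];print('dome',cv2.minEnclosingCircle(q[:,:2].astype(np.float32)),np.linalg.lstsq(r,q[:,2],rcond=None)[0].round(3),np.median(q[:,2]))
# flange plane of held cover
f=w[(np.abs(w[...,2]-t[2]+24)<3)&(np.hypot(w[...,0]-t[0],w[...,1]-t[1])<40)]
if len(f)>50: print('flange',len(f),cv2.minEnclosingCircle(f[:,:2].astype(np.float32)),np.median(f[:,2]))
E
python3 rim.py [604,-167] [481,-173,265.7]
```

```text
3151 z [109.7 112.4 114.6]
((array([ 602.39, -170.1 ,   34.28]), np.float64(0.93)), (array([ 602.78, -170.22,   25.49]), np.float64(0.14)), 72)
3151 z [109.7 112.4 114.6]
((array([ 602.36, -170.11,   34.25]), np.float64(0.92)), (array([ 602.78, -170.23,   25.48]), np.float64(0.13)), 72)
3151 z [109.7 112.4 114.6]
((array([ 602.37, -170.11,   34.25]), np.float64(0.92)), (array([ 602.78, -170.23,   25.48]), np.float64(0.13)), 72)
dome ((482.9652404785156, -174.210693359375), 23.108158111572266) [-6.0000e-03  0.0000e+00  2.6806e+02] 265.26037933331514
flange 4518 ((479.91778564453125, -173.2930450439453), 34.16090393066406) 241.23009644895353
```

Emit:
jog_arm:
  increments:
    - [[1, 0, -0.8], 0]
    - [[2, 0.1, -1.6], 0]
    - [[2, 0.1, -2.4], 0]
    - [[2, 0.1, -2.8], 0]
    - [[2, 0.1, -2.8], 0]
    - [[2, 0.1, -2.8], 0]
    - [[2, 0.1, -2.8], 0]

```text
t: 7.35
eef_pos: [531.4, -170.6, 177.2]
orientation: [[-0.975, 0.008, -0.224], [0.224, 0.004, -0.975], [-0.007, -1.0, -0.005]]
contact_force: [-0.4, -0.2, -0.7]
grip_width: 38.0
```

```bash
python3 w.py pics/w5.png bore_rim;  python3 rim.py [603,-170] [530,-171,196]; python3 -c "
from h import *
print(arm.read_state()['orientation'].round(3),arm.read_state()['eef_pos'])"
```

```text
[ 531.4 -170.6  177.2] [[-0.0, -0.96, -0.3, -77.09], [-0.0, 0.3, -0.96, -144.34], [1.0, -0.0, -0.0, -0.23], [0.0, 0.0, 0.0, 1.0]]
bore_rim 0.84 [253. 115.] [ 602.1 -168.    97.7]
5173 z [109.8 112.7 114.5]
((array([ 603.03, -170.28,   34.57]), np.float64(0.13)), (array([ 602.97, -170.24,   25.43]), np.float64(0.11)), 72)
5173 z [109.8 112.7 114.5]
((array([ 603.02, -170.28,   34.57]), np.float64(0.13)), (array([ 602.98, -170.24,   25.42]), np.float64(0.1)), 72)
5173 z [109.8 112.7 114.5]
((array([ 603.02, -170.28,   34.57]), np.float64(0.13)), (array([ 602.98, -170.24,   25.42]), np.float64(0.1)), 72)
dome ((533.5993041992188, -170.8325653076172), 23.234745025634766) [-2.70000e-02  7.00000e-03  2.13495e+02] 197.9431174844285
flange 3951 ((530.8746948242188, -170.54420471191406), 33.85900115966797) 174.1578895478389
[[-0.974  0.008 -0.224]
 [ 0.224  0.004 -0.974]
 [-0.007 -1.    -0.006]] [ 531.3980856  -170.62606959  177.10819221]
```

Emit:
jog_arm:
  increments:
    - [[1, 0, 0], 0]
    - [[2, 0, 0], 0]
    - [[2.9, 0, -0.2], 0]
    - [[2.9, 0, -0.5], 0]
    - [[2.9, 0, -0.8], 0]
    - [[2.9, 0, -0.8], 0]
    - [[2.9, 0, -0.8], 0]

```text
t: 8.03
eef_pos: [603.3, -170.8, 157.4]
orientation: [[-0.974, 0.008, -0.224], [0.224, 0.004, -0.974], [-0.007, -1.0, -0.006]]
contact_force: [-0.3, 0.2, -0.8]
grip_width: 37.9
```

```bash
python3 -c "
from h import *
p,st,w=shot('side')
for i in range(3): shot('top')
save(p,'pics/s1.png',(230,110,370,215),5)
s=[arm.read_state()];print(s[0]['eef_pos'],s[0]['orientation'][:,1],s[0]['contact_force'])"
```

```text
[ 603.8767233  -170.76915047  158.43183535] [ 0.01003971  0.00407221 -0.99994131] [ 0.0045219   0.54717468 -1.07271766]
```

View pics/s1.png

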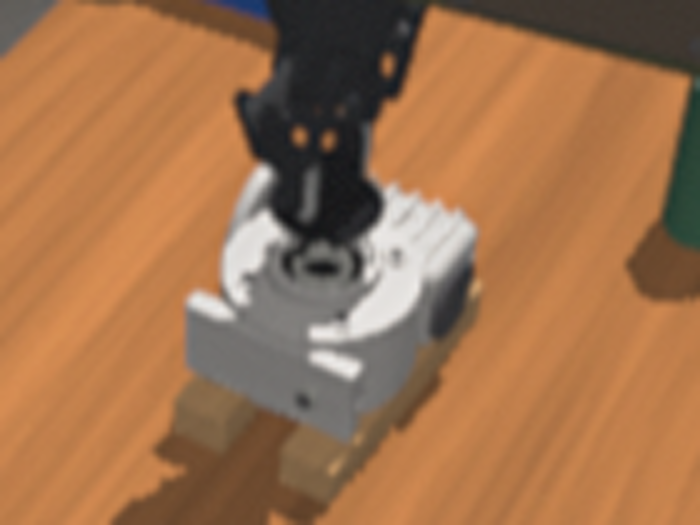

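The cover at (325,205) stands level above the bore at (320,265), and the path is clear. I'll go down to just above the claws' rest height.

Emit:
jog_arm:
  increments:
    - [[-0.02, 0.01, -0.3], 0]
    - [[-0.02, 0.01, -0.6], 0]
    - [[-0.02, 0.01, -0.8], 0]
    - [[-0.02, 0.01, -1.0], 0]
    - [[-0.02, 0.01, -1.1], 0]
    - [[-0.02, 0.01, -1.2], 0]
    - [[-0.02, 0.01, -1.2], 0]
    - [[-0.02, 0.01, -1.2], 0]

```text
t: 8.9
eef_pos: [603.4, -170.6, 128.4]
orientation: [[-0.974, 0.01, -0.224], [0.224, 0.004, -0.974], [-0.009, -1.0, -0.006]]
contact_force: [0.4, -0.1, -0.5]
grip_width: 38.0
```

Emit:
jog_arm:
  increments:
    - [[0, 0, -0.04], 0]
    - [[0, 0, -0.08], 0]
    - [[0, 0, -0.12], 0]
    - [[0, 0, -0.12], 0]
    - [[0, 0, -0.12], 0]
    - [[0, 0, -0.12], 0]

```text
t: 9.4
eef_pos: [603.6, -170.5, 125.6]
orientation: [[-0.974, 0.011, -0.224], [0.224, 0.004, -0.975], [-0.009, -1.0, -0.006]]
contact_force: [1.3, -0.9, -0.0]
grip_width: 38.3
```

Emit:
jog_arm:
  increments:
    - [[0, 0, -0.02], 0]
    - [[0, 0, -0.04], 0]
    - [[0, 0, -0.06], 0]
    - [[0, 0, -0.06], 0]
    - [[0, 0, -0.06], 0]
    - [[0, 0, -0.06], 0]

```text
t: 9.9
eef_pos: [603.9, -170.6, 124.9]
orientation: [[-0.974, 0.012, -0.224], [0.224, 0.004, -0.975], [-0.011, -1.0, -0.006]]
contact_force: [-0.4, 1.4, 5.1]
grip_width: 38.1
```

Claws are seated on the lip (5 N at TCP z 124.9, as predicted). Now I'll press straight down.

Emit:
jog_arm:
  increments:
    - [[-0.01, 0, -0.03], 0]
    - [[-0.01, 0, -0.06], 0]
    - [[-0.01, 0, -0.09], 0]
    - [[-0.01, 0, -0.12], 0]
    - [[-0.01, 0, -0.12], 0]
    - [[-0.01, 0, -0.12], 0]

```text
t: 10.4
eef_pos: [604.1, -170.8, 123.8]
orientation: [[-0.975, 0.014, -0.224], [0.224, 0.003, -0.975], [-0.013, -1.0, -0.006]]
contact_force: [-1.8, 1.2, 8.6]
grip_width: 37.8
```

Emit:
jog_arm:
  increments:
    - [[0, 0, -0.03], 0]
    - [[0, 0, -0.06], 0]
    - [[0, 0, -0.09], 0]
    - [[0, 0, -0.12], 0]
    - [[0, 0, -0.12], 0]
    - [[0, 0, -0.12], 0]

```text
t: 10.9
eef_pos: [604.5, -171.0, 123.2]
orientation: [[-0.975, 0.016, -0.224], [0.224, 0.002, -0.975], [-0.015, -1.0, -0.005]]
contact_force: [-3.8, 3.1, 11.5]
grip_width: 37.7
```

Emit:
jog_arm:
  increments:
    - [[-0.04, 0.02, -0.05], 0]
    - [[-0.04, 0.02, -0.1], 0]
    - [[-0.04, 0.02, -0.15], 0]
    - [[-0.04, 0.02, -0.2], 0]
    - [[-0.04, 0.02, -0.25], 0]
    - [[-0.04, 0.02, -0.3], 0]
    - [[-0.04, 0.02, -0.3], 0]
    - [[-0.04, 0.02, -0.3], 0]

```text
t: 11.57
eef_pos: [603.9, -170.7, 119.6]
orientation: [[-0.975, 0.019, -0.223], [0.223, 0.001, -0.975], [-0.018, -1.0, -0.005]]
contact_force: [-5.9, 3.9, 17.8]
grip_width: 37.9
```

Emit:
jog_arm:
  increments:
    - [[-0.02, 0.01, -0.1], 0]
    - [[-0.02, 0.01, -0.15], 0]
    - [[-0.02, 0.01, -0.2], 0]
    - [[-0.02, 0.01, -0.25], 0]
    - [[-0.02, 0.01, -0.3], 0]
    - [[-0.02, 0.01, -0.3], 0]
    - [[-0.02, 0.01, -0.3], 0]

```text
t: 12.15
eef_pos: [604.0, -170.8, 119.5]
orientation: [[-0.975, 0.024, -0.222], [0.222, -0.001, -0.975], [-0.024, -1.0, -0.004]]
contact_force: [-14.9, 8.4, 31.4]
grip_width: 37.7
```

```bash
python3 w.py pics/w6.png cover_top;  python3 rim.py [603,-170] [603.5,-170.5,139.5]; python3 -c "
from h import *
p,st,w=shot('side');save(p,'pics/s2.png',(230,110,370,215),5)
s=arm.read_state();print(s['eef_pos'],s['orientation'][:,1],s['contact_force'],s['torque'])"
```

```text
[ 604.  -170.8  119.5] [[-0.0, -0.96, -0.3, -77.12], [-0.0, 0.3, -0.96, -144.32], [1.0, -0.0, -0.0, -0.23], [0.0, 0.0, 0.0, 1.0]]
cover_top 0.81 [281. 296.] [ 602.4 -170.6  140.2]
cover_top 0.76 [ 62. 357.] [ 628.1 -118.5  192.6]
5006 z [112.3 116.5 117.5]
((array([ 603.78, -170.38,   34.3 ]), np.float64(0.19)), (array([ 595.27, -168.61,   26.29]), np.float64(1.4)), 39)
5006 z [112.3 116.5 117.5]
((array([ 603.56, -170.32,   34.48]), np.float64(0.11)), (array([ 595.78, -168.76,   25.76]), np.float64(1.28)), 37)
5006 z [112.3 116.5 117.5]
((array([ 603.55, -170.32,   34.47]), np.float64(0.12)), (array([ 598.7 , -169.51,   23.04]), np.float64(1.26)), 37)
dome ((606.329345703125, -170.454345703125), 23.68021011352539) [-1.40000e-02  3.00000e-03  1.49232e+02] 140.63096847501112
flange 4796 ((603.5313720703125, -170.13645935058594), 34.5769157409668) 116.60526453531838
[ 603.98832925 -170.79083022  119.49409047] [ 0.02388053 -0.00149343 -0.9997137 ] [-13.82722348   7.96255198  31.78959763] [ 3.12550317  4.65235859 -0.06707138]
```

View pics/w6.png

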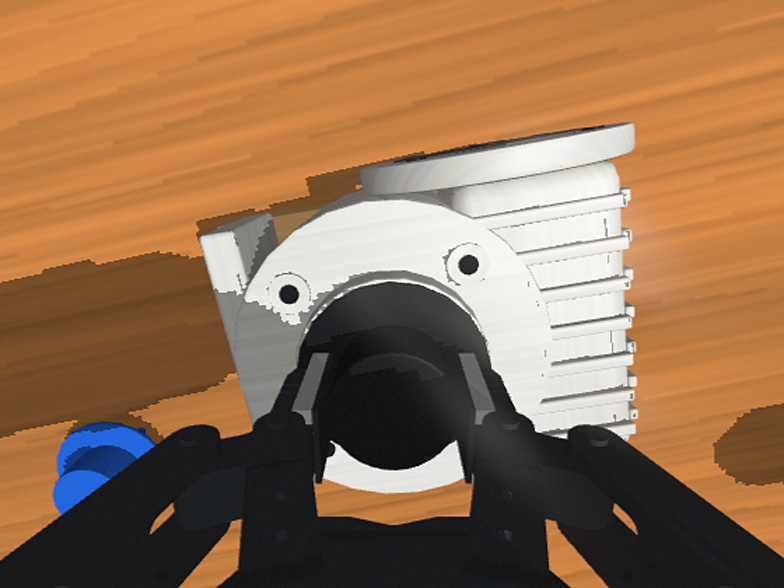

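```bash
cat > pl.py <<'E'
from h import *
p,st,w=shot('wrist');im=p['image'].astype(int);c=np.array([603.1,-170.3])
r=np.hypot(w[...,0]-c[0],w[...,1]-c[1]);Z=w[...,2]
def pl(k,n):
    q=w[k]
    for _ in range(3):
        A=np.c_[q[:,:2]-c,np.ones(len(q))];s=np.linalg.lstsq(A,q[:,2],rcond=None)[0];e=q[:,2]-A@s;q=q[np.abs(e)<1.5]
    print(n,len(q),s.round(4))
dark=im.max(-1)<90
pl((r<33)&(r>22)&dark&(Z>112)&(Z<120),'flange')
pl((r<18)&dark&(Z>136)&(Z<145),'dome')
pl((r>36.5)&(r<57)&(Z>98)&(Z<106),'housing101')
s=st;print(s['t'],s['eef_pos'],s['orientation'][:,1],s['contact_force'],s['torque'])
E
python3 pl.py
```

```text
flange 3362 [-2.300000e-03 -4.000000e-04  1.167564e+02]
dome 5179 [ 5.000000e-04 -5.000000e-04  1.407054e+02]
housing101 14318 [ 6.000000e-04 -5.000000e-04  1.028258e+02]
12.3 [ 603.98832925 -170.79083022  119.49409047] [ 0.02388053 -0.00149343 -0.9997137 ] [-13.82722348   7.96255198  31.78959763] [ 3.12550317  4.65235859 -0.06707138]
```

View pics/s2.png

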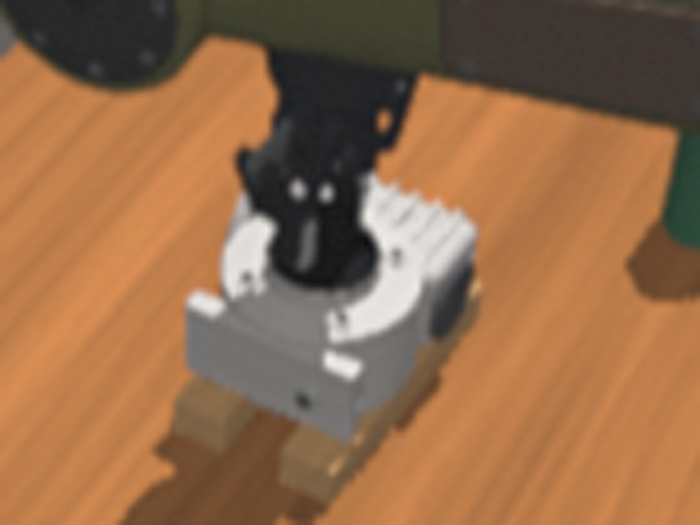

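The cover is flush. Its dome plane is 37.9 mm above the housing's 101 mm face (nominal 38.0) and its flange top 13.9 mm (nominal 14.0), both level to within about 0.2°. Force rose from 18 to 31 N with no further travel, so it's on the hard stop. I'll check that the push holds steady, then hand in.

```bash
python3 -c "
from h import *
for i in range(20): eyes.get_image('wrist')
s=arm.read_state();print(s['t'],s['eef_pos'],s['contact_force'],s['grip_width'])
if 25<s['contact_force'][2]<45: print(finish_job())"
```

```text
13.35 [ 603.98908478 -170.79108336  119.48498804] [-13.68820994   8.38649281  30.91259745] 37.68809180218457
the job is handed in; nothing more can be done
None
```

The closed black cover is on the output bore, seated flush, and the robot is still gripping it and pressing down. I handed the job in at 13.4 s.

- **Placing:** I gripped the cover by its dome and centred it on the bore using the wrist camera's depth image. At 5 N of contact the claws were resting on the lip. I then pressed it straight down.
- **Seating:** The dome top measured 37.9 mm above the housing face (38.0 nominal) and the flange top 13.9 mm (14.0 nominal). Both were level to within about 0.2°. Force rose from 18 to 31 N with no further travel, so the flange is hard on the rim. I did not catch the sudden force drop of the snap itself, because readings come only at the end of each move. The snap is inferred from the height and the hard stop.
- **Final push:** It held steady at about 31 N down for the last second, well under the 80 N that cracks the cover.
- **Not ideal:** About 16 N of sideways force remains, and the gripper has tilted about 1.4° under load, though the cover itself measured level.
- **Other objects:** I did not touch the open cover, bearing, screwdriver, spray can or the blue and brown look-alikes. I did not take a separate final check of their positions.

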